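# Put the serology bench away: bottles by kind, strips into their box

## Task

Put these things away after the run: stand each of the two bottles from the worktop in the clear reagent rack, in the empty bay next to the bottle of its own kind (dropper beside dropper, screw cap beside screw cap), and stand the two tube strips in the white box, one in each compartment and lengthwise in it, then shut the box's lid fully. Keep the bottles upright, and leave the two bottles that are already in the rack where they stand.

Things in the scene. Friction and masses are not known exactly. Their poses are not given: they have to be found in the camera images.
- strip_a: strip of six clear reaction tubes on a narrow plain foot, 15 (x) x 78 (y) x 30 mm (z), 12 g, standing on the worktop; may be gripped across its 15 mm anywhere near the middle of its length. Origin: centre of its underside; z up, y along the strip. The same either way round.
- strip_b: second tube strip, just like strip_a.
- dropper_bottle: small bottle with a long black dropper top, on the worktop: body 23 mm in diameter and 60 mm high, above it the black dropper top (grip it as a straight 18 mm rod) from 60 to 90 mm height; 22 g. Origin: centre of its underside; z up.
- screw_bottle: small white bottle with a flat screw cap and no dropper, on the worktop: body 23 mm in diameter and 60 mm high, above it the white cap, 18 mm in diameter, from 60 to 70 mm height; 22 g. Origin: centre of its underside; z up.
- reagent_rack: clear open rack, four bays in a row along its y, fixed: 66 (x) x 228 (y) x 58 mm. Origin: centre of the underside, z up. Inner floor z = 2 mm. Long walls 58 mm high, 58 mm apart inside; dividers 48 mm high at y = -54, 0, +54 mm; bays about 52 x 58 mm, centred at y = -82, -27, +27, +82 mm. Each end bay holds one bottle; the two middle bays are empty.
- rack_dropper_bottle: bottle with a black dropper top, same size as dropper_bottle, already standing loose in one of the two end bays of the rack (either one). Origin: centre of its underside; z up. Leave it where it stands.
- rack_screw_bottle: white screw-capped bottle, same size as screw_bottle, already standing loose in the other end bay of the rack. Origin: centre of its underside; z up. Leave it where it stands.
- strip_box: white plastic box with hinged lid, fixed: 118 (x) x 156 (y) x 45 mm outside. Origin: centre of the underside, z up. Walls and floor 4 mm (inner floor z = 4 mm). A 4 mm divider along x at y = 0, up to z = 34 mm, makes two compartments, 110 mm long (x) and 72 mm wide, centred at y = -38 and +38 mm. Strips go in along x. Lid hinged along the rear (+x) rim.
- strip_box_lid (a joint): lid angle in rad: 0 shut, 1.92 fully open; starts open, leaning back a little. Hinge along y at x = 62, z = 45 mm (box frame). Plate 160 mm wide, 3 mm thick, 80 g; at angle a its free edge is at x = 62 - 122 cos a, z = 45 + 122 sin a mm; a 34 mm wide thumb tab stands 8 mm beyond. Slight friction; pushed from behind past upright it falls shut by its own weight from about 1.0 rad.
- microscope: white microscope, fixed, not part of the job, between the two halves of the work, 450 mm high. Origin: under its middle. Along the world axes from there: foot (50 mm high) x +-150, y +-125 mm; above it x -110 to +140, y +-90 mm. Lift things over it or swing round its front. Fixed too: binders 320 mm high at world x > 0.53, y 0.27 to 0.50 m; a wall cabinet at x > 0.50, y < -0.25, z > 0.73 m.

How it is judged:
By the outcome, as a careful person would: the job done as asked, in the order asked, and still so for the second after the job is handed in, with the robot touching nothing.
It also fails if it takes over 136 s, if anything falls off the work surface, if the arm or the gripper's body presses on something with over 40 N, if the wrist force passes 120 N, or if a joint passes its speed limit or range.

## Robot

A 6-joint arm with a two-finger parallel gripper is mounted at the origin on a cart in front of the work surface, level with it; the furniture and walls round the work are solid. World frame = base frame: x ahead of the robot, y to its left, z up, the work surface at z = 0. Lengths are in m, angles in rad, forces in N, time in s.
With the tool pointing down it reaches from about 0.25 to 0.85 m from the base axis. Payload 12.5 kg.
Tool frame: the origin (TCP) lies midway between the tips of the shut fingers; the grasp point (between the pads) lies r.grip_depth behind it (r.grip_depth is the distance from the TCP to the grasp point, in m); z points along the fingers, y is the line along which they close (so a half turn about z gives the same grasp; the last joint's range is limited). The gripper opens to 93 mm and grips with 3 to 60 N. Pads are 15 mm wide; open, the fingers measure 128 mm over their backs; the gripper's body (75 mm by 188 mm) begins 65 mm behind the grasp point.
Start: joints at [-1.325, 0.351, 1.652, -0, 1.139, -0.085], TCP at [0.179, -0.52, 0.219] pointing down, gripper open.
Joint ranges: [-2.75, 2.75], [-0.79, 2.1], [0.01, 2.65], [-1.57, 4.71], [0.07, 3.14], [-2.87, 2.87]. Speed limits (rad/s): [2.22, 2.22, 2.79, 3.14, 3.14, 3.14].

## Interface

Orientations are given as a unit quaternion [x, y, z, w].
In Python, from plant import r, eoat, solve_ik, cams, recognise, cut_out gives the robot as it stands. Calls block until the motion is done:
- r.move_to(position, orientation): joint-space move of the TCP to a pose.
- r.movel(position, attitude=None, feed=0.15, contact_N=None): straight line of the TCP; attitude=None keeps the orientation; feed is the mean speed in m/s. With contact_N (N) it stops when the force on the tool has changed by that much, and returns True; else False.
- r.goto_joints(angles): joint-space move.
- eoat.gripper_open() and eoat.close(force=None): open the fingers fully, or close them until they stop; force is the grip in N (None keeps the last).
- r.pause(seconds).
- solve_ik(position, orientation): joint angles nearest the present ones, or None.
- r.state(): the state.
- cams.camera(name): name is "scene" or "side" or "wrist"; returns a dict with "pixels" (384x512x3 uint8, blue, green, red), "z_map" (384x512 float32, m along the optical axis (not along the pixel's ray), 0 where there is no reading), "fovy" (degrees; the focal length in pixels is half the picture's height over the tangent of half this angle, whatever the lens; pixels are square), "cx", "cy" (the principal point, pixels), "distortion" ([k1, k2, p1, p2, k3] as OpenCV has them; the pictures are not rectified), "eye" and "orientation" of the camera in the world. Camera axes: x right, y up, looking along -z (the intrinsics and any distortion apply to the point x, -y, -z); pixel columns grow to the right and rows downward; lengths in m; the calibration is good to about 2 mm. A picture is of the moment at which its call begins.
A pose or a line that the arm cannot do raises r.PlanningError and nothing moves.
- r.close_job(): hands the job in; it is judged then, once.
Trained networks look in a picture, given as the dict that the camera call returned (one of the last four; its "shot" number tells which), for a name from the list of things; names that differ only in an ending like _2 or _b are one class to them, and where a whole thing is asked for, a point or a joint stands for the part that bears it (a point fixed in the world has none). Each returns a list of dicts, best first, with "conf" (0 to 1); they miss things now and then, are a little off and sometimes report something else, mostly with a low value. They report only what shows in the picture. A call takes as long as a camera call.
- recognise(query, picture): "extent" ([centre column, centre row, width, height] in pixels, round what is visible of it).
- cut_out(query, picture): "mask" (384x512 bool, what is visible of it) and "extent" ([centre column, centre row, width, height] in pixels, round what is visible of it).
The state is a dict: "t": time; "joint_positions": joint angles; "joint_vel": joint speeds; "tau": joint torques, N m; "tool_pos": TCP position; "ee_rot": TCP orientation; "ft_force": force on the tool from outside, world axes, zero at the start; "torque": the same for the moment, N m; "grip_width": finger opening in m; "grip_force": force on a finger pad.
Only numpy, scipy, OpenCV 4.12 (cv2) and the standard library are available. Lean on these libraries where they do the work, as an engineer would, in place of code of your own. Each camera call takes 0.05 s, during which the arm holds its last target. There are 200 camera calls.

## Working session

There is one attempt and no reset: what is moved stays moved. The work goes in short steps, each a Python script; the robot and the scene stay as the last script left them, time stands still between calls to the robot, and variables do not carry over. Pictures are saved under pics/ and viewed, at most 14 in all, crops included, and the job is handed in when it is done.

```bash
ls; mkdir -p pics; cat > h.py <<'E'
import numpy as np, cv2
from scipy.spatial.transform import Rotation as R
from plant import r, eoat, solve_ik, cams, recognise, cut_out
def K(p):
    h,w=p["pixels"].shape[:2]; f=h/2/np.tan(np.radians(p["fovy"])/2)
    return np.array([[f,0,p["cx"]],[0,f,p["cy"]],[0,0,1.]])
def cloud(p):
    """world xyz per pixel (nan where no depth)"""
    h,w=p["z_map"].shape; u,v=np.meshgrid(np.arange(w),np.arange(h))
    n=cv2.undistortPoints(np.stack([u,v],-1).reshape(-1,1,2).astype(float),K(p),np.array(p["distortion"],float)).reshape(h,w,2)
    z=np.where(p["z_map"]>0,p["z_map"],np.nan)
    c=np.stack([n[...,0]*z,-n[...,1]*z,-z],-1)
    return c@R.from_quat(p["orientation"]).as_matrix().T+np.array(p["eye"])
def down(yaw): # tool down, closing axis (tool y) at angle yaw from world y... 
    return (R.from_euler('z',yaw)*R.from_euler('x',np.pi)).as_quat()
E
python3 - <<'E'
from h import *
for n in ("scene","side","wrist"):
    p=cams.camera(n); cv2.imwrite(f"pics/{n}0.png",p["pixels"]); np.savez(f"{n}0.npz",**{k:v for k,v in p.items()})
    print(n,p["eye"],p["orientation"],p["fovy"],p["distortion"])
    W=cloud(p)
    for q in ("strip_a","dropper_bottle","screw_bottle","reagent_rack","strip_box","strip_box_lid","microscope"):
        for d in cut_out(q,p):
            if d["conf"]<.2: continue
            P=W[d["mask"]]; P=P[~np.isnan(P[:,0])]
            print(q,round(d["conf"],2),np.round(d["extent"]),len(P), *(np.round([np.percentile(P,[2,50,98],axis=0)],3) if len(P) else []))
print(r.state(), r.grip_depth)
E
```

```text
pics
scene [-0.02614696 -0.55536157  1.42306789] [ 0.21510493 -0.09721315 -0.3745903   0.89663905] 46.917399286378746 [-0.08459577  0.          0.          0.          0.        ]
strip_a 0.52 [230. 147.  56.  74.] 2245 [[ 0.479  0.045 -0.002]
 [ 0.591  0.122  0.038]
 [ 0.62   0.211  0.17 ]]
strip_a 0.5 [273. 247.  23.  11.] 146 [[ 0.382 -0.257 -0.003]
 [ 0.415 -0.238  0.019]
 [ 0.451 -0.217  0.033]]
reagent_rack 0.88 [331. 261.  71.  58.] 1509 [[ 0.462 -0.519 -0.003]
 [ 0.519 -0.41   0.022]
 [ 0.554 -0.3    0.061]]
strip_box 0.91 [230. 147.  55.  75.] 2172 [[ 0.479  0.046 -0.001]
 [ 0.59   0.122  0.039]
 [ 0.619  0.207  0.17 ]]
strip_box_lid 0.85 [240. 134.  42.  50.] 958 [[ 0.594  0.049 -0.001]
 [ 0.609  0.129  0.107]
 [ 0.697  0.212  0.172]]
side [ 0.14476229 -1.03871058  0.60717072] [ 0.50552079 -0.08887843 -0.13361797  0.84775916] 55.50512204337767 [-0.04718471  0.          0.          0.          0.        ]
strip_a 0.82 [256. 238.  23.  15.] 238 [[ 0.385 -0.257 -0.002]
 [ 0.419 -0.238  0.013]
 [ 0.45  -0.212  0.028]]
strip_a 0.64 [216. 166.  22.  13.] 172 [[ 0.375  0.241 -0.00
[... 694 characters left out ...]
: array([-1.32459432e+00,  3.50723978e-01,  1.65182317e+00, -3.21730532e-05,
        1.13911911e+00, -8.46154353e-02]), 'joint_vel': array([-1.93158251e-04, -5.31915330e-04,  4.41333057e-04,  2.53480074e-04,
       -1.70503572e-03,  7.42254393e-05]), 'tau': array([-7.85823777e-04, -4.97250938e+01, -2.85486746e+01,  6.99781906e-02,
        2.20130011e-02,  2.14907601e-05]), 'tool_pos': array([ 0.17864941, -0.52014274,  0.2186106 ]), 'ee_rot': array([ 9.86350031e-01,  1.64662125e-01, -1.75330781e-05, -3.55031836e-05]), 'ft_force': array([ 0.23740432, -0.04364774,  0.03653829]), 'torque': array([-0.02003085, -0.01925689, -0.0083351 ]), 'grip_force': 0.0, 'grip_width': 0.0930093456189025} 0.0188
```

```bash
python3 - <<'E'
import cv2
a=cv2.imread("pics/scene0.png");cv2.imwrite("pics/s0c.png",cv2.resize(a[80:350,150:450],None,fx=2.2,fy=2.2,interpolation=cv2.INTER_CUBIC))
a=cv2.imread("pics/side0.png");cv2.imwrite("pics/d0c.png",cv2.resize(a[90:340,150:430],None,fx=2.4,fy=2.4,interpolation=cv2.INTER_CUBIC))
E
```

```text
(no output)
```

View pics/s0c.png

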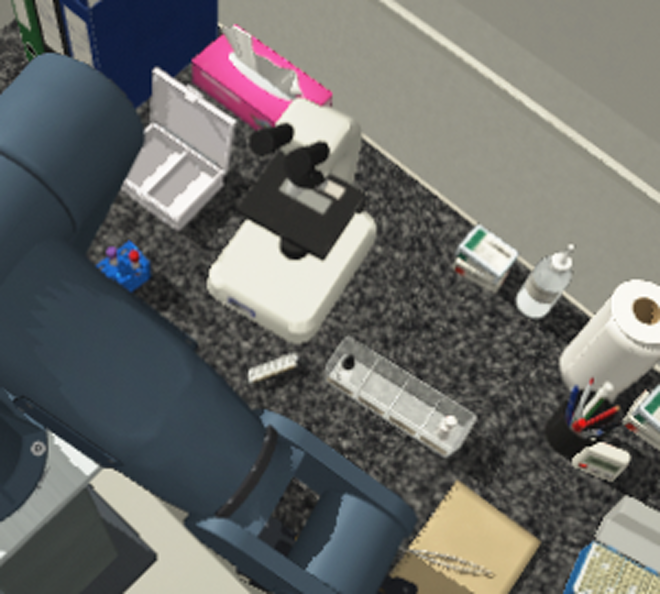

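View pics/d0c.png

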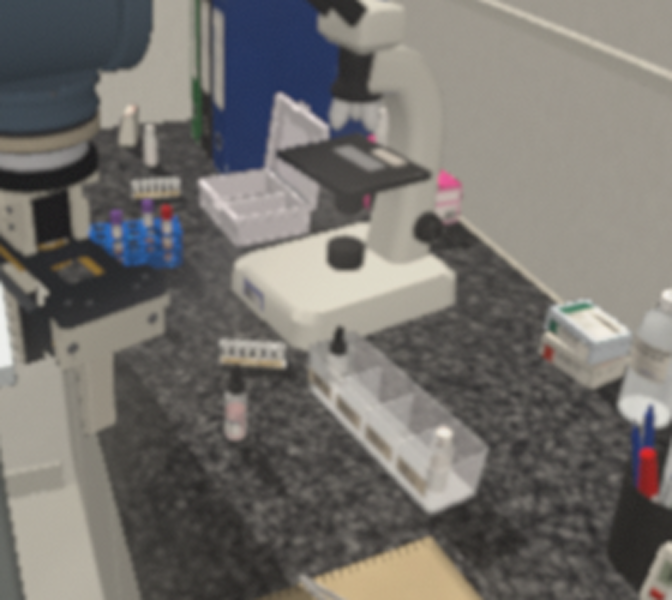

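The side crop shows the dropper bottle at (237,405) and strip_a at (252,353). In the rack, the dropper is at the far (+y) end and the screw cap at the near (-y) end. The box is open behind the microscope, the second strip is at (155,187), and two white bottle-like things stand at (130,125) and (150,145). I need a closer look at both sides.

```bash
cat >> h.py <<'E'
def look(p,qs,minc=.2):
    W=cloud(p)
    for q in qs:
        for d in cut_out(q,p):
            if d["conf"]<minc: continue
            P=W[cv2.erode(d["mask"].astype(np.uint8),np.ones((3,3)))>0]; P=P[~np.isnan(P[:,0])]
            if len(P)<10: continue
            print(q,round(d["conf"],2),np.round(d["extent"]),len(P)); print(np.round(np.percentile(P,[2,50,98],axis=0),3))
E
python3 - <<'E'
from h import *
def snap(n,f,qs):
    p=cams.camera(n); cv2.imwrite(f"pics/{f}.png",p["pixels"]); np.savez(f"{f}.npz",**p); print(f,p["eye"],R.from_quat(p["orientation"]).as_matrix()[:,2]*-1); look(p,qs)
r.move_to([0.36,-0.36,0.33],down(0)); print(r.state()["t"])
snap("wrist","w1",["strip_a","dropper_bottle","screw_bottle","reagent_rack"])
snap("scene","s1",["screw_bottle","strip_b","strip_box","strip_box_lid","microscope"])
r.move_to([0.36,-0.36,0.5],down(0))
r.move_to([0.34,0.2,0.45],down(0)); print(r.state()["t"])
snap("wrist","w2",["strip_a","screw_bottle","strip_box","strip_box_lid"])
snap("side","d2",["reagent_rack","dropper_bottle","screw_bottle"])
a=[cv2.imread(f"pics/{k}.png") for k in ("w1","w2")]
cv2.imwrite("pics/m1.png",cv2.resize(np.hstack(a),(800,300),interpolation=cv2.INTER_AREA))
E
```

```text
2.2417
w1 [ 0.43528195 -0.35954929  0.494982  ] [-2.72246071e-01  2.26574858e-04 -9.62227637e-01]
strip_a 0.85 [176. 104.  32.  53.] 649
[[ 0.386 -0.256 -0.   ]
 [ 0.421 -0.239  0.025]
 [ 0.452 -0.223  0.029]]
dropper_bottle 0.82 [257. 146.  20.  26.] 217
[[ 0.358 -0.363  0.028]
 [ 0.366 -0.354  0.069]
 [ 0.372 -0.345  0.091]]
reagent_rack 0.94 [301.  38. 192.  75.] 8577
[[ 0.468 -0.519 -0.   ]
 [ 0.514 -0.403  0.003]
 [ 0.549 -0.298  0.058]]
s1 [-0.02614696 -0.55536157  1.42306789] [ 0.33548265  0.31291275 -0.88855895]
strip_b 0.5 [272. 248.  20.  12.] 68
[[ 0.386 -0.252 -0.001]
 [ 0.415 -0.238  0.02 ]
 [ 0.444 -0.227  0.034]]
strip_box 0.8 [233. 135.  51.  54.] 1150
[[0.562 0.057 0.001]
 [0.604 0.138 0.078]
 [0.618 0.208 0.169]]
strip_box_lid 0.88 [243. 134.  38.  44.] 750
[[0.596 0.053 0.05 ]
 [0.609 0.129 0.11 ]
 [0.619 0.208 0.17 ]]
5.5333
w2 [0.41602278 0.20047016 0.61549136] [-2.71690800e-01 -2.63223629e-06 -9.62384595e-01]
strip_a 0.94 [232.  91.  13.  48.] 299
[[ 0.379  0.245 -0.   ]
 [ 0.41   0.253  0.025]
 [ 0.446  0.262  0.03 ]]
strip_a 0.58 [499.  93.  26.  43.] 425
[[ 0.387 -0.251 -0.   ]
 [ 0.417 -0.234  0.015]
 [ 0.45  -0.218  0.029]]
screw_bottle 0.55 [150.  82.  23.  15.] 207
[[0.424 0.376 0.015]
 [0.434 0.381 0.054]
 [0.443 0.393 0.07 ]]
strip_box 0.85 [308.  29. 103.  58.] 5112
[[0.477 0.05  0.001]
 [0.523 0.127 0.004]
 [0.564 0.201 0.045]]
d2 [ 0.14476229 -1.03871058  0.60717072] [ 0.28578834  0.83336825 -0.4730987 ]
reagent_rack 0.96 [315. 266.  76.  76.] 2150
[[ 0.462 -0.524  0.004]
 [ 0.509 -0.418  0.035]
 [ 0.552 -0.301  0.057]]
dropper_bottle 0.73 [248. 257.  14.  35.] 202
[[ 0.351 -0.367  0.004]
 [ 0.358 -0.363  0.044]
 [ 0.368 -0.355  0.086]]
screw_bottle 0.25 [290. 238.   8.  13.] 81
[[ 0.476 -0.338  0.038]
 [ 0.483 -0.333  0.057]
 [ 0.49  -0.326  0.085]]
```

View pics/m1.png

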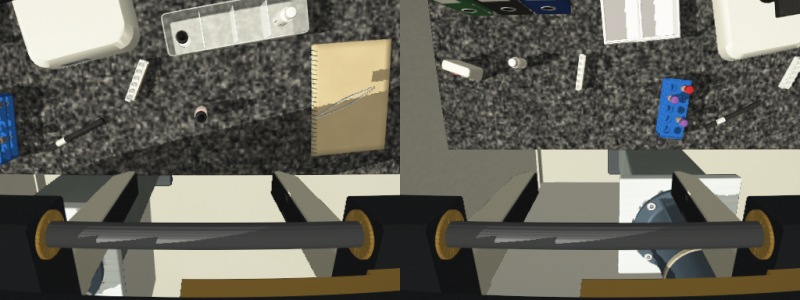

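Left half (w1): the dropper bottle is at (201,113), strip_a at (137,80), and the rack across the top with its dropper at the +y end. Right half (w2): the screw bottle is at (517,62) next to a different white object at (462,70), strip_b is at (581,72), and the box is at (640,20). Next I fit the poses from depth.

```bash
cat > fit.py <<'E'
from h import *
def load(f): return dict(np.load(f+".npz"))
def rect(P,name):
    (c,s,a)=cv2.minAreaRect(P[:,:2].astype(np.float32)*1000)
    print(name,len(P),"c",np.round(c,1),"size",np.round(s,1),"ang",round(a,1))
def box(W,lo,hi):
    m=np.all((W>lo)&(W<hi),-1); return W[m]
w1,w2,d2,s1=[load(k) for k in("w1","w2","d2","s1")]
W1,W2,D2,S1=[cloud(k) for k in(w1,w2,d2,s1)]
for nm,W in(("w1",W1),("s1",S1),("d2",D2)):
    rect(box(W,[.36,-.28,.012],[.47,-.2,.04]),nm+" stripA")
    P=box(W,[.44,-.55,.045],[.58,-.26,.065]); rect(P,nm+" rack rim")
    P=box(W,[.33,-.39,.082],[.39,-.33,.1]); print(nm,"dropper top",len(P),np.round(P.mean(0),4) if len(P) else"", np.round(np.ptp(P,axis=0),4) if len(P) else "")
    P=box(W,[.33,-.39,.01],[.39,-.33,.055])
    if len(P)>5: print(" body range",np.round(P.min(0),3),np.round(P.max(0),3))
    P=box(W,[.44,-.55,.067],[.58,-.26,.1]); 
    for k in (P[P[:,1]>-.41],P[P[:,1]<-.41]):
        if len(k): print("  rack bottle",np.round(np.median(k,axis=0),3),np.round(np.percentile(k[:,2],98),3),len(k))
rect(box(W2,[.35,.22,.012],[.47,.29,.04]),"w2 stripB"); rect(box(D2,[.35,.22,.012],[.47,.29,.04]),"d2 stripB")
P=box(W2,[.41,.36,.064],[.46,.41,.08]); print("screw top",len(P),np.round(P.mean(0),4),np.round(np.ptp(P,axis=0),4))
rect(box(W2,[.46,.03,.04],[.6,.23,.049]),"w2 box rim")
rect(box(W2,[.46,.03,.03],[.6,.23,.049]),"w2 box")
rect(box(W2,[.46,.03,-.01],[.6,.23,.049]),"w2 box all")
rect(box(S1,[.58,.03,.06],[.7,.23,.2]),"s1 lid")
P=box(S1,[.58,.03,.06],[.7,.23,.2]); 
A=np.c_[P[:,1:],np.ones(len(P))]; k=np.linalg.lstsq(A,P[:,0],rcond=None)[0]; print("lid plane x=",k)
for nm,W in(("s1",S1),("w2",W2),("d2",D2)):
    P=box(W,[.2,-.24,.02],[.75,.03,.06]);
    if len(P)>5: print(nm,"scope foot",np.round(np.percentile(P,[1,99],axis=0),3))
E
python3 fit.py
```

```text
w1 stripA 544 c [ 428.9 -215. ] size [58.8 79.2] ang 65.4
w1 rack rim 1786 c [ 508.8 -408.3] size [ 66.7 228.2] ang 10.0
w1 dropper top 64 [ 0.3612 -0.3535  0.0883] [0.0098 0.0099 0.0086]
 body range [ 0.354 -0.364  0.01 ] [ 0.372 -0.343  0.054]
  rack bottle [ 0.484 -0.325  0.072] 0.092 200
  rack bottle [ 0.522 -0.49   0.071] 0.073 178
s1 stripA 81 c [ 425. -238.] size [86.4 38. ] ang 0.9
s1 rack rim 252 c [ 508.3 -410.3] size [ 70.2 227.8] ang 10.9
s1 dropper top 11 [ 0.3587 -0.3557  0.0875] [0.0104 0.0083 0.0095]
 body range [ 0.348 -0.367  0.011] [ 0.365 -0.345  0.055]
  rack bottle [ 0.486 -0.327  0.092] 0.095 6
  rack bottle [ 0.522 -0.494  0.072] 0.077 14
d2 stripA 171 c [ 429.7 -235.3] size [89.  52.8] ang 12.2
d2 rack rim 872 c [ 509.4 -409.1] size [ 70.5 229.9] ang 9.4
d2 dropper top 18 [ 0.3601 -0.3579  0.0866] [0.0106 0.0093 0.0086]
 body range [ 0.349 -0.368  0.01 ] [ 0.37  -0.354  0.054]
  rack bottle [ 0.484 -0.329  0.078] 0.091 54
  rack bottle [ 0.521 -0.494  0.069] 0.071 29
w2 stripB 285 c [412.2 255.3] size [10.7 76.8] ang 81.8
d2 stripB 79 c [412.6 255. ] size [19.4 75.9] ang 83.0
screw top 97 [0.4344 0.3872 0.0687] [0.0154 0.0175 0.0066]
w2 box rim 708 c [519.6 125.3] size [ 85.3 160.8] ang 5.0
w2 box 1008 c [519.4 125.3] size [ 85.8 161.3] ang 4.6
w2 box all 7510 c [513.1 129.7] size [107.2 200. ] ang 0.4
s1 lid 802 c [608.5 129.4] size [ 24.6 168. ] ang 6.0
lid plane x= [-0.09536144  0.10502346  0.60901201]
s1 scope foot [[ 0.27  -0.239  0.021]
 [ 0.584  0.029  0.059]]
w2 scope foot [[ 0.318 -0.232  0.022]
 [ 0.558  0.028  0.052]]
d2 scope foot [[ 0.294 -0.238  0.021]
 [ 0.7    0.027  0.058]]
```

```bash
cat > f2.py <<'E'
from fit import *
E
python3 - <<'E' | grep -v "^\(w1\|s1\|d2\)"
from h import *
def box(W,lo,hi):
    m=np.all((W>lo)&(W<hi),-1); return W[m]
def rect(P,name):
    (c,s,a)=cv2.minAreaRect(P[:,:2].astype(np.float32)*1000)
    print(name,len(P),"c",np.round(c,1),"size",np.round(s,1),"ang",round(a,1))
r.move_to([0.48,0.26,0.38],down(0)); print(r.state()["t"],r.state()["ft_force"])
p=cams.camera("wrist"); np.savez("w3.npz",**p); cv2.imwrite("pics/w3.png",p["pixels"][:200]); W=cloud(p)
look(p,["screw_bottle","strip_b","strip_box","strip_box_lid"])
P=box(W,[.41,.35,.064],[.46,.42,.08]); rect(P,"screw top"); print(P.mean(0))
P=box(W,[.41,.35,.015],[.46,.42,.055]); rect(P,"screw body")
P=box(W,[.38,.41,.012],[.5,.55,.3]); rect(P,"decoy"); print(np.percentile(P,[2,98],axis=0))
rect(box(W,[.36,.22,.024],[.47,.29,.04]),"stripB top")
rect(box(W,[.46,.03,.042],[.66,.23,.049]),"box rim")
P=box(W,[.55,.03,.09],[.7,.23,.2]);rect(P,"lid upper")
A=np.c_[P[:,1:],np.ones(len(P))]; print("lid plane",np.linalg.lstsq(A,P[:,0],rcond=None)[0], P.max(0))
w1=dict(np.load("w1.npz")); W1=cloud(w1)
d=cut_out("strip_a",p)
P=box(W1,[.375,-.265,.022],[.46,-.21,.034]); rect(P,"stripA top"); print(np.percentile(P,[1,99],axis=0))
P=box(W1,[.35,-.22,.02],[.8,.03,.06]); print("foot",np.percentile(P,[1,99],axis=0)); 
E
```

```text
6.6917 [ 0.1801342  -1.03298457  0.92843528]
screw_bottle 0.69 [182. 171.  20.  19.] 224
[[0.43  0.378 0.015]
 [0.439 0.384 0.053]
 [0.445 0.393 0.071]]
strip_b 0.87 [265. 180.  16.  54.] 320
[[0.378 0.246 0.001]
 [0.416 0.255 0.026]
 [0.45  0.265 0.03 ]]
strip_box 0.71 [377.  84. 163. 123.] 12575
[[0.48  0.051 0.002]
 [0.568 0.128 0.017]
 [0.62  0.207 0.171]]
strip_box_lid 0.61 [376.  46. 163.  48.] 3739
[[0.597 0.053 0.048]
 [0.61  0.135 0.128]
 [0.623 0.214 0.174]]
screw top 100 c [434.3 387.7] size [14.4 15.1] ang 83.7
[0.43438254 0.38777357 0.06884977]
screw body 167 c [436.  385.9] size [22.8 16.5] ang 35.3
decoy 1088 c [422.5 513.5] size [67.5 27.8] ang 68.8
[[0.40530279 0.48064598 0.01409752]
 [0.4438825  0.54090525 0.06097226]]
stripB top 293 c [412.3 254.9] size [10.5 77.6] ang 81.3
box rim 1365 c [540.2 127.9] size [124.6 163.4] ang 5.4
lid upper 3022 c [611.4 134.2] size [ 20.2 166.2] ang 4.9
lid plane [-0.08602966  0.09471719  0.61054421] [0.62733466 0.21736208 0.17784319]
stripA top 452 c [ 418.  -236.2] size [11.3 76.9] ang 65.4
[[ 0.38285571 -0.25415258  0.02298766]
 [ 0.45305772 -0.21874677  0.02971457]]
foot [[ 0.37265674 -0.21829197  0.02336025]
 [ 0.54890803  0.02050262  0.05146638]]
```

View pics/w3.png

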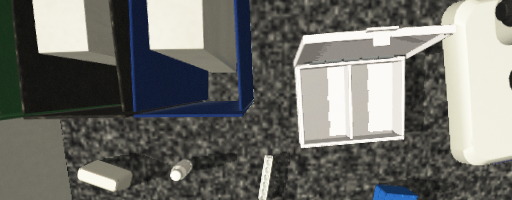

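The screw bottle is at (182,171), with the lying decoy at (104,176) well clear of it; strip_b is at (265,180). The open box is at (350,100), with its lid leaning back. The fits match the given sizes, so I pick up the screw bottle first.

```bash
cat >> h.py <<'E'
deg=np.radians
RC=np.array([.5088,-.4085]); RY=deg(10)
BC=np.array([.540,.128]); BY=deg(5.4)
def loc(c,yaw,x,y): return c+np.array([np.cos(yaw)*x-np.sin(yaw)*y,np.sin(yaw)*x+np.cos(yaw)*y])
def st(msg=""):
    s=r.state(); print(msg,"t",round(s["t"],1),"pos",np.round(s["tool_pos"],3),"w",round(s["grip_width"],4),"gf",round(s["grip_force"],1),"F",np.round(s["ft_force"],1),"j",np.round(s["joint_positions"],2))
def mt(xy,z,yaw): r.move_to([*xy,z],down(yaw))
def ml(xy,z,yaw=None,feed=.3,**k): return r.movel([*xy,z],None if yaw is None else down(yaw),feed=feed,**k)
E
python3 - <<'E'
from h import *
S=np.array([.4345,.3875])
mt(S,.2,deg(180)); st("above")
ml(S,.063,feed=.15); eoat.close(10); st("grip")
ml(S,.075,feed=.05); st("lift")
p=cams.camera("wrist"); cv2.imwrite("pics/w4.png",p["pixels"])
E
```

```text
above t 9.4 pos [0.435 0.387 0.2  ] w 0.093 gf 0.0 F [-0.7  0.1  0.4] j [ 0.65  0.43  1.59 -0.    1.13 -0.92]
grip t 11.7 pos [0.435 0.387 0.063] w 0.0171 gf 10.0 F [-1.1  0.4 -0.4] j [ 0.65  0.61  1.68 -0.    0.85 -0.92]
lift t 12.1 pos [0.435 0.388 0.075] w 0.017 gf 10.0 F [-0.1  0.6 -0.3] j [ 0.65  0.59  1.68 -0.    0.88 -0.92]
```

View pics/w4.png

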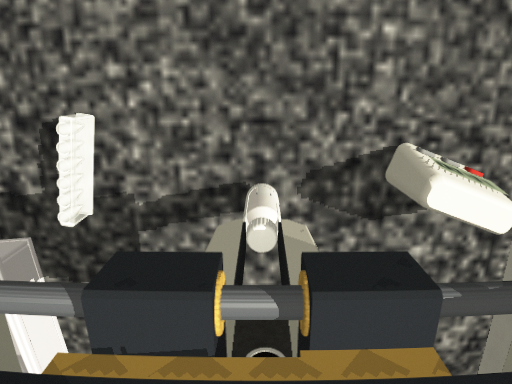

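The screw bottle hangs upright between the pads at (262,215). Carrying it to the rack.

```bash
python3 - <<'E'
from h import *
S=np.array([.4345,.3875])
ml(S,.22); 
ml([.29,.26],.22,deg(150),feed=.35)
mt([.29,-.26],.22,deg(110)); st("right")
B=loc(RC,RY,0,-27); print(B)
ml(B,.22,deg(100),feed=.35); ml(B,.085,feed=.2); st("low")
print(ml(B,.064,feed=.04,contact_N=3)); st("down")
eoat.gripper_open(); ml(B,.25,feed=.3); st("rel")
p=cams.camera("wrist"); cv2.imwrite("pics/w5.png",p["pixels"]); q=cams.camera("side"); cv2.imwrite("pics/w5s.png",cv2.resize(q["pixels"][200:320,230:380],None,fx=4,fy=4))
cv2.imwrite("pics/w5m.png",np.hstack([p["pixels"],cv2.resize(q["pixels"][200:320,250:370],(288,288)).__class__(0) if 0 else cv2.resize(q["pixels"][210:338,260:356],(288,384))]))
E
```

```text
right t 15.3 pos [ 0.29 -0.26  0.22] w 0.0174 gf 10.0 F [ 0.3  0.2 -0.5] j [-0.85  0.05  2.03  0.    1.06 -1.2 ]
[  5.1973008  -26.99830933]Traceback (most recent call last):
  File "<stdin>", line 7, in <module>
  File "h.py", line 31, in ml
    def ml(xy,z,yaw=None,feed=.3,**k): return r.movel([*xy,z],None if yaw is None else down(yaw),feed=feed,**k)
                                              ~~~~~~~^^^^^^^^^^^^^^^^^^^^^^^^^^^^^^^^^^^^^^^^^^^^^^^^^^^^^^^^^^
plant.PlanningError: the arm cannot follow that straight line within its joint ranges
```

The offset was in mm instead of m. The planner refused the line, so nothing moved. Fixing that.

```bash
sed -i 's/^def loc.*/def loc(c,yaw,x,y): return c+R.from_euler("z",yaw).as_matrix()[:2,:2]@np.array([x,y])\/1000.  # x,y in mm/' h.py
python3 - <<'E'
from h import *
B=loc(RC,RY,0,-27); print(B)
ml(B,.22,deg(100),feed=.35); ml(B,.085,feed=.2); st("low")
print(ml(B,.064,feed=.04,contact_N=3)); st("down")
eoat.gripper_open(); ml(B,.25,feed=.3); st("rel")
p=cams.camera("wrist"); q=cams.camera("side")
cv2.imwrite("pics/w5m.png",np.hstack([p["pixels"],cv2.resize(q["pixels"][210:338,260:356],(288,384))]))
E
```

```text
[ 0.5134885  -0.43508981]
low t 17.1 pos [ 0.514 -0.436  0.087] w 0.0175 gf 10.0 F [-0.8  0.1  0.6] j [-0.77  0.71  1.41 -0.    1.02 -0.95]
True
down t 17.6 pos [ 0.513 -0.435  0.064] w 0.0173 gf 10.0 F [ 1.2 -0.9  1.5] j [-0.77  0.74  1.42  0.    0.99 -0.95]
rel t 19.7 pos [ 0.513 -0.435  0.248] w 0.0928 gf 0.0 F [-0.2  0.1 -0.3] j [-0.77  0.56  1.26 -0.    1.33 -0.95]
```

View pics/w5m.png

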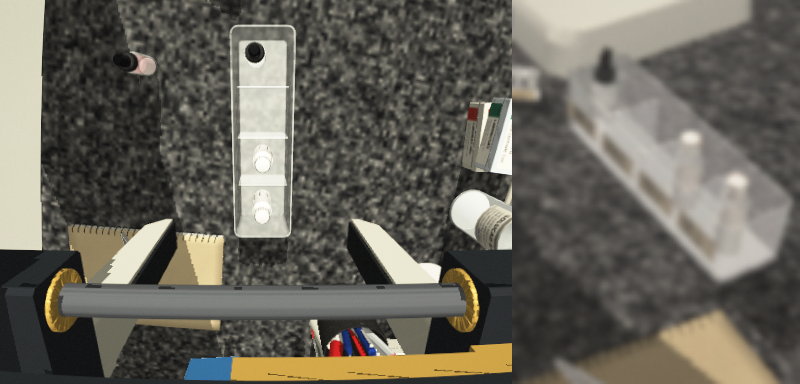

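The screw bottle stands upright in its bay at (262,160), next to the rack's screw bottle at (262,208). The dropper is next.

```bash
python3 - <<'E'
from h import *
D=np.array([.3602,-.3555])
ml(D,.2,feed=.35); ml(D,.066,feed=.15); eoat.close(10); st("grip")
ml(D,.2,feed=.25); st("lift")
B=loc(RC,RY,0,27); ml(B,.2,feed=.3); ml(B,.085,feed=.2)
print(ml(B,.067,feed=.04,contact_N=3)); st("down")
eoat.gripper_open(); ml(B,.25,feed=.3); st("rel")
ml([.36,-.33],.25,deg(60)); 
p=cams.camera("wrist"); np.savez("w6.npz",**p);look(p,["strip_a"]); q=cams.camera("side")
cv2.imwrite("pics/w6m.png",np.hstack([p["pixels"],cv2.resize(q["pixels"][210:338,260:356],(288,384))]))
W=cloud(p);m=np.all((W>[.36,-.28,.022])&(W<[.47,-.2,.036]),-1)
print(cv2.minAreaRect(W[m][:,:2].astype(np.float32)*1000),m.sum())
E
```

```text
grip t 22.6 pos [ 0.36  -0.355  0.066] w 0.0179 gf 10.0 F [-0.3  0.2 -1.4] j [-0.87  0.49  1.88 -0.    0.77 -1.05]
lift t 23.3 pos [ 0.36  -0.355  0.199] w 0.0182 gf 10.0 F [-0.1 -0.7 -0.2] j [-0.87  0.29  1.78 -0.    1.07 -1.05]
True
down t 25.1 pos [ 0.504 -0.382  0.067] w 0.0177 gf 10.0 F [ 1.2 -0.2  2.5] j [-0.72  0.67  1.54  0.    0.93 -0.9 ]
rel t 27.2 pos [ 0.504 -0.381  0.248] w 0.0929 gf 0.0 F [-0.2  0.7 -0.5] j [-0.72  0.48  1.39  0.    1.28 -0.9 ]
strip_a 0.65 [266.  63.  73.  20.] 787
[[ 0.384 -0.254  0.001]
 [ 0.418 -0.238  0.025]
 [ 0.45  -0.221  0.029]]
strip_a 0.44 [362.  99.  36.  23.] 526
[[ 0.474 -0.33   0.015]
 [ 0.481 -0.32   0.065]
 [ 0.49  -0.313  0.092]]
((428.5391540527344, -233.86692810058594), (89.53047180175781, 51.69217300415039), 11.116226196289062) 798
```

View pics/w6m.png

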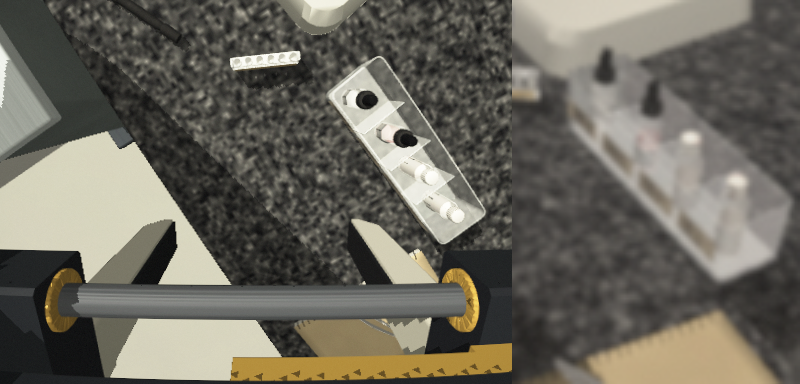

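Both bottles stand in their bays, with the dropper at (400,137) beside the rack's dropper. Strip_a is at (265,60). Fully open fingers (128 mm) won't fit inside a 72 mm compartment, so the strips must be released from above the 45 mm walls. I'll grip strip_a near its top and first try such a release over the worktop, from a smaller height.

```bash
python3 - <<'E'
from h import *
A=np.array([.4185,-.2375]); y=deg(155.4)
mt(A,.15,y); st("above"); ml(A,.022,feed=.12); eoat.close(6); st("grip")
ml(A,.037,feed=.1); r.pause(.2); st("up15"); eoat.gripper_open(); r.pause(.3)
ml(A,.15); ml(A-[.06,.0],.2)
p=cams.camera("wrist"); cv2.imwrite("pics/w7.png",p["pixels"]); look(p,["strip_a"]); st()
E
```

```text
above t 29.5 pos [ 0.419 -0.238  0.15 ] w 0.093 gf 0.0 F [ 0.4  0.6 -0.5] j [-0.61  0.32  1.89 -0.    0.93 -1.75]
grip t 31.9 pos [ 0.419 -0.237  0.022] w 0.014 gf 6.0 F [0.5 0.3 0.1] j [-0.61  0.54  1.96 -0.    0.64 -1.75]
up15 t 32.4 pos [ 0.418 -0.237  0.037] w 0.0145 gf 6.0 F [-0.2  0.2  0.4] j [-0.61  0.51  1.96 -0.    0.67 -1.75]
strip_a 0.92 [287. 211.  18.  74.] 758
[[ 0.382 -0.253  0.001]
 [ 0.412 -0.235  0.025]
 [ 0.449 -0.218  0.029]]
 t 35.0 pos [ 0.359 -0.237  0.199] w 0.0929 gf 0.0 F [ 0.5  0.6 -0.6] j [-0.69  0.16  1.96  0.    1.02 -1.83]
```

View pics/w7.png

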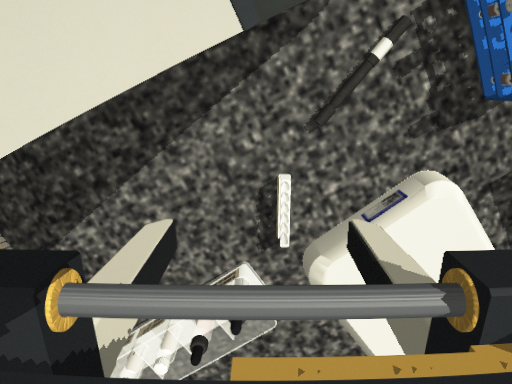

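It landed upright from 15 mm, so dropping over the walls is sound. The microscope and the binders flank the box closely, so I release nearer the divider. Moving strip_a into the -y compartment.

```bash
cat >> h.py <<'E'
def inbox(y_mm,x_mm=-6):
    T=loc(BC,BY,x_mm,y_mm); Y=BY+np.pi
    mt([.31,.14],.16,Y); st("mid"); ml(T,.16,Y,feed=.25); ml(T,.075,feed=.12); st("over")
    hit=ml(T,.0475,feed=.04,contact_N=4); st(f"rel hit={hit}")
    r.pause(.2); eoat.gripper_open(); st("opened"); r.pause(.3); ml(T,.16,feed=.25); ml([.36,.15],.22,feed=.3)
def pick(A,cl):
    y=deg(cl+90)
    mt(A,.15,y); ml(A,.0235,feed=.12); eoat.close(6); st("grip"); ml(A,.16,feed=.25)
E
python3 - <<'E'
from h import *
pick(np.array([.4185,-.2375]),65.4); ml([.31,-.22],.16,feed=.3); inbox(-23)
p=cams.camera("wrist"); cv2.imwrite("pics/w8.png",p["pixels"]); np.savez("w8.npz",**p); look(p,["strip_a"]); st()
E
```

```text
grip t 37.8 pos [ 0.418 -0.237  0.023] w 0.0142 gf 6.0 F [ 0.1 -0.6  0.2] j [-0.61  0.54  1.96  0.    0.64 -1.75]
mid t 40.4 pos [0.31 0.14 0.16] w 0.0143 gf 6.0 F [-0.2 -0.   0.1] j [ 0.29  0.05  2.21 -0.    0.89 -1.38]
over t 42.3 pos [0.537 0.105 0.076] w 0.0142 gf 6.0 F [-0.6 -0.6  0.5] j [ 0.11  0.53  1.78  0.    0.83 -1.56]
rel hit=False t 43.2 pos [0.536 0.105 0.048] w 0.0138 gf 6.0 F [-0.3  0.3 -1. ] j [ 0.11  0.58  1.79 -0.    0.78 -1.56]
opened t 44.7 pos [0.536 0.105 0.047] w 0.0925 gf 0.0 F [0.7 0.6 0.3] j [ 0.11  0.58  1.79 -0.    0.77 -1.56]
strip_a 0.68 [346. 209.  35.  70.] 950
[[0.375 0.245 0.   ]
 [0.411 0.253 0.024]
 [0.447 0.262 0.029]]
strip_a 0.48 [215. 295.  18.  54.] 160
[[0.496 0.1   0.004]
 [0.508 0.106 0.029]
 [0.531 0.11  0.033]]
 t 46.5 pos [0.361 0.15  0.219] w 0.093 gf 0.0 F [0.6 0.6 0.4] j [ 0.27  0.05  2.03 -0.    1.06 -1.39]
```

View pics/w8.png

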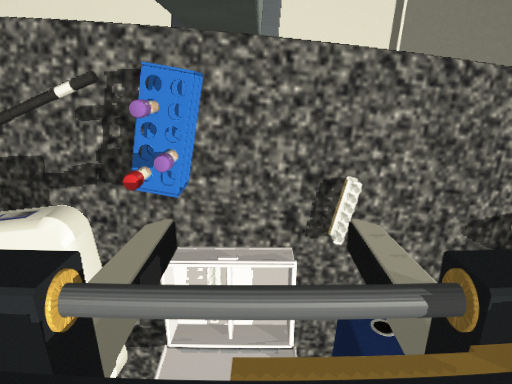

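Strip_a stands in the -y compartment, at (200,300) with its top at z = 33 mm. Strip_b is untouched at (345,210) and goes next.

```bash
python3 - <<'E'
from h import *
pick(np.array([.4123,.2549]),81.3); inbox(24)
mt([.50,.13],.38,BY)
p=cams.camera("wrist"); cv2.imwrite("pics/w9.png",p["pixels"]); np.savez("w9.npz",**p); look(p,["strip_a","strip_box_lid"]); st()
W=cloud(p); P=W[np.all((W>[.55,.03,.09])&(W<[.7,.23,.2]),-1)]
A=np.c_[P[:,1:],np.ones(len(P))]; print("lid plane",np.linalg.lstsq(A,P[:,0],rcond=None)[0], np.percentile(P,[1,99],axis=0))
E
```

```text
grip t 49.5 pos [0.412 0.255 0.023] w 0.014 gf 6.0 F [ 0.2 -0.2 -0.9] j [ 0.46  0.54  1.95 -0.    0.64 -0.96]
mid t 50.8 pos [0.31 0.14 0.16] w 0.014 gf 6.0 F [-0.4  0.  -0.2] j [ 0.29  0.05  2.21  0.    0.89 -1.38]
over t 52.7 pos [0.532 0.151 0.076] w 0.0143 gf 6.0 F [0.5 0.3 0.2] j [ 0.19  0.54  1.76  0.    0.84 -1.47]
rel hit=False t 53.6 pos [0.532 0.151 0.048] w 0.014 gf 6.0 F [ 0.1  0.1 -0.3] j [ 0.19  0.59  1.77  0.    0.78 -1.47]
opened t 55.1 pos [0.532 0.151 0.047] w 0.0931 gf 0.0 F [ 0.9 -0.7  0.9] j [ 0.19  0.59  1.77  0.    0.78 -1.47]
strip_a 0.96 [252. 118.  10.  57.] 366
[[0.499 0.144 0.009]
 [0.537 0.15  0.029]
 [0.569 0.158 0.034]]
strip_a 0.59 [280. 120.  14.  50.] 384
[[0.499 0.1   0.004]
 [0.534 0.107 0.03 ]
 [0.569 0.114 0.034]]
strip_box_lid 0.6 [268.  62. 155.  32.] 3404
[[0.598 0.054 0.049]
 [0.611 0.133 0.13 ]
 [0.623 0.212 0.173]]
 t 59.5 pos [0.5  0.13 0.38] w 0.0929 gf 0.0 F [ 0.1  0.6 -0.6] j [ 0.16  0.17  1.49 -0.    1.48  1.64]
lid plane [-0.09064717  0.09820919  0.61064291] [[0.59952429 0.05277642 0.09076221]
 [0.625068   0.21399165 0.17621849]]
```

View pics/w9.png

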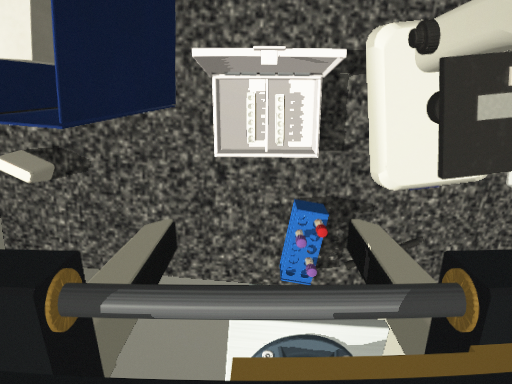

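Both strips stand lengthwise in their compartments, at (252,118) and (290,118). The lid is still open at (268,62). I check that the space behind it is free, then push it shut with closed fingers.

```bash
python3 - <<'E'
from h import *
W=cloud(dict(np.load("w9.npz"))); 
for x0,x1 in((.632,.66),(.66,.69),(.69,.72),(.72,.76)):
    P=W[np.all((W>[x0,.02,-.02])&(W<[x1,.24,.5]),-1)]; print(x0,len(P),np.percentile(P[:,2],[2,98]) if len(P) else "")
eoat.close(10)
H=loc(BC,BY,122,0); print(H)
ml(H,.32,BY,feed=.3); print(ml(H,.135,feed=.15,contact_N=5)); st("behind")
E
```

```text
0.632 1827 [-0.00251831  0.00156257]
0.66 3012 [-0.00265241  0.00144697]
0.69 2040 [-0.00273929  0.00131825]
0.72 4 [-1.00717942e-03 -2.52466256e-05]
[0.66145856 0.13948121]
False
behind t 63.0 pos [0.662 0.14  0.136] w 0.0004 gf 0.0 F [ 0.7  0.2 -0.6] j [ 0.14  0.66  1.37 -0.    1.11  1.62]
```

```bash
python3 - <<'E'
from h import *
for x in (60,20,-20):
    hit=ml(loc(BC,BY,x,0),.135,feed=.08,contact_N=15); st(f"x{x} hit={hit}")
    if hit: break
r.pause(1.0)
E=loc(BC,BY,-45,0); ml(loc(BC,BY,-20,0),.2); ml(E,.2,feed=.3); ml(E,.07,feed=.15,contact_N=15); st("above lid")
print(ml(E,.040,feed=.03,contact_N=8)); st("press")
ml(E,.2); mt([.40,.13],.34,BY)
p=cams.camera("wrist"); q=cams.camera("side"); W=cloud(p)
P=W[np.all((W>[.46,.03,.03])&(W<[.66,.23,.2]),-1)]; print(np.percentile(P,[1,50,99],axis=0))
A=np.c_[P[:,:2],np.ones(len(P))]; print("plane z",np.linalg.lstsq(A,P[:,2],rcond=None)[0])
cv2.imwrite("pics/w10.png",np.hstack([p["pixels"],cv2.resize(q["pixels"][130:322,200:344],(288,384))])); st()
E
```

```text
x60 hit=False t 63.9 pos [0.6   0.134 0.135] w 0.0006 gf 0.0 F [-0.3  0.1  0. ] j [ 0.14  0.56  1.55 -0.    1.03  1.62]
x20 hit=False t 64.6 pos [0.56  0.13  0.135] w 0.0009 gf 0.0 F [ 0.  -0.4 -0.3] j [0.15 0.49 1.66 0.   0.99 1.62]
x-20 hit=False t 65.2 pos [0.521 0.126 0.135] w 0.0007 gf 0.0 F [-0.8 -0.3  0.1] j [ 0.15  0.43  1.77 -0.    0.94  1.63]
above lid t 67.9 pos [0.496 0.124 0.071] w 0.0005 gf 0.0 F [-0.7 -0.2  0.1] j [0.15 0.49 1.87 0.   0.78 1.63]
True
press t 68.6 pos [0.495 0.124 0.049] w 0.0004 gf 6.1 F [-4.8 -0.8 13.1] j [ 0.15  0.53  1.88 -0.    0.73  1.63]
[[0.47204807 0.04499499 0.04636105]
 [0.53289909 0.126456   0.04885147]
 [0.58924186 0.20824811 0.05112921]]
plane z [0.00642563 0.00041368 0.04535263]
 t 70.1 pos [0.4   0.13  0.338] w 0.0004 gf 0.0 F [ 0.1  0.5 -0.9] j [ 0.2  -0.    1.78 -0.    1.37  1.68]
```

View pics/w10.png

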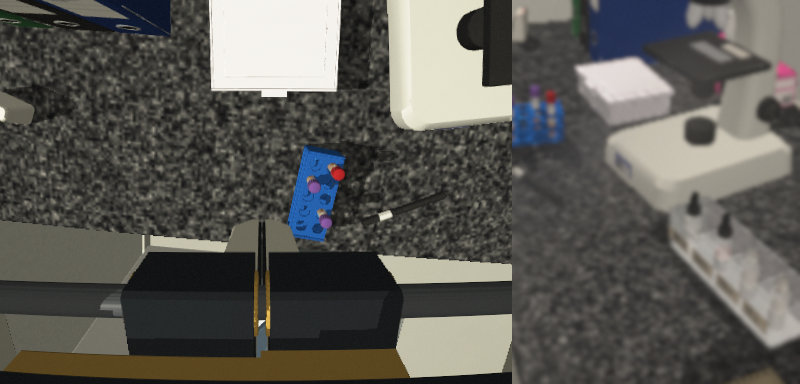

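The lid is flat and shut at (275,45), with its top at z ≈ 48 mm. All four bottles stand in the rack and the arm is clear of everything, so I hand in.

```bash
python3 -c "
from plant import r
print(r.close_job())"
```

```text
the job is handed in; nothing more can be done
None
```

I handed the job in at about 70 s: both bottles stand upright in the bays beside their own kind, both strips stand lengthwise one per compartment, and the lid is fully shut.

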